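# Pack the clamping cradle with spacer plates and hold the clamp shut

## Robot

A 7-joint arm with a two-finger parallel gripper is mounted at the origin on a cart in front of the work surface, level with it; the furniture and walls round the work are solid. World frame = base frame: x ahead of the robot, y to its left, z up, the work surface at z = 0. Lengths are in mm, angles in rad, forces in N, time in s.
With the tool pointing down it reaches from about 350 to 900 mm from the base axis. Payload 19.9 kg.
Tool frame: the origin (TCP) lies at the very end of the fingers, on their centre line; the grasp point (between the pads) lies 19 mm behind it; z points along the fingers, y is the line along which they close (so a half turn about z gives the same grasp; the last joint's range is limited). The gripper opens to 85 mm and grips with 20 to 120 N. Pads are 22 mm wide; open, the fingers measure 114 mm over their backs; the gripper's body (76 mm by 85 mm) begins 54 mm behind the grasp point. The pads swing forward as they close: fully open they stand 13 mm farther back than shut.
Start: joints at [-0.042, 0.417, -0.01, 1.614, 0.005, 1.111, -0.053], TCP at [624.981, 0.003, 231.26] pointing down, gripper open.
Joint ranges: [-2.81, 2.81], [-0.39, 2.02], [-1.27, 1.25], [0.06, 2.57], [-1.19, 4.33], [0.19, 2], [-2.82, 2.82]. Speed limits (rad/s): [1.89, 1.89, 2.39, 2.39, 3.01, 3.01, 3.01].

## Interface

Orientations are given as a unit quaternion [w, x, y, z].
In Python, from rig import arm gives the robot as it stands.
- The arm moves only by the tool play_rows, never from a script. Its argument "targets" is a list of rows, each a list of 3 entries, a list of its own where there are three numbers: the turn, a rotation vector about the tool's x, y, z as a fraction of full scale, then the shift along the tool's x, y, z as a fraction of full scale, then the gripper command: -1 is fully open, 1 is shut, values between are in proportion. A call has exactly 8 rows; each row shifts and turns the commanded pose from where the row before left it, along the tool's axes as they then stand; what a row does not reach is not made up. Full scale, the value 1, is 0.03 m for a shift and 5 degrees for a turn. A row lasts 1/10 s, in which the tool goes at most 50 mm and 8.59 degrees, less where a joint would pass 70% of its speed; a pose out of reach is approached as far as the arm can. A call with a number of a shift or a turn outside -1 to 1 is refused whole. A call with a gripper value outside its range is refused whole. The fingers move at their own pace and stop on an object; "newtons" is the grip in N (left out, the last holds). Time passes only in rows, so rows that do not move let the fingers close, or fill a call up. It gives the time, the measured TCP pose, the force, the opening and the grip force at its end, in the units of the state.
- arm.sense(): the state, without advancing time (a new reading comes with each control period).
- arm.camera(name): name is "scene" or "side" or "wrist"; returns (picture, depth): 384x512x3 uint8, red, green, blue; 384x512 float32, mm along the optical axis (not along the pixel's ray), 0 where there is no reading.
- arm.camera_params(name): a dict with "camera_matrix" (3x3 intrinsics, pixels), "origin" and "orientation" of the camera in the world. Camera axes: x right, y down, z forward; pixel columns grow to the right and rows downward; lengths in mm; the calibration is good to about 2 mm. A picture is of the moment at which its call begins: read the wrist's pose just before it. camera_params takes no time and is no camera call; for the wrist camera it gives the pose at the moment of the call.
- arm.close_job(): hands the job in; it is judged then, once.
The state is a dict: "t": time; "joints": joint angles; "joint_velocities": joint speeds; "joint_torque": joint torques, N m; "tool_pos": TCP position; "tcp_rot": TCP orientation; "contact_force": force on the tool from outside, world axes, zero at the start; "wrist_torque": the same for the moment, N m; "grip_width": opening from 0.0 (shut) to 1.0 (fully open); "grip_force": force on a finger pad.
Only numpy, scipy, OpenCV 4.12 (cv2) and the standard library are available. Lean on these libraries where they do the work, as an engineer would, in place of code of your own. Each camera call takes 0.05 s, during which the arm holds its last target. There are 200 camera calls.

## Task

First push the cradle's red sprung plunger fully through its stroke once, with the gap still empty, and let it spring back. Then take brass spacer plates from the grey rack and stand them upright, flat faces towards jaw and block, one after another in the gap between the plunger's steel jaw and the calibration block, until pushing the plunger in clamps the stack against the block and end stop before the plunger reaches the end of its stroke. Finish while still pushing the plunger firmly so that the stack stays clamped, and leave the sample cup, vial and small metal disc beside the work undisturbed.

Things in the scene. Friction and masses are not known exactly. Their poses are not given: they have to be found in the camera images.
- cradle: Fixed aluminium clamping cradle. Origin on the worktop on its centre line; x is the direction in which the plunger is pushed (roughly away from the robot), z up. Base plate 84 mm wide, from x = -100 to +150 mm; its top (floor for block and spacers) is at z = 12 mm. A blue guide bracket, 36 mm wide (feet 66), top at z = 48 mm, fills x = -75 to -55 mm.
- plunger (a joint): Travel of the plunger (m): 0 at rest (sprung out towards the robot), grows as it is pushed along the cradle's x axis, hard stop at 0.026. Spring force about 1.2 N at rest, 2.2 N at the end; it springs back when let go. Friction of the stack takes up to 5 N more: hold it clamped with some 12 to 20 N.
- push_plate (a point): Centre of the outer face of the plunger's red push plate (40 wide x 40 high x 8 mm thick, from 18 to 58 mm above the worktop); faces the robot (cradle -x, at x = -118 mm at rest) and is pushed along cradle +x. It overhangs the base plate's near end, with free worktop in front. Moves with the plunger.
- jaw_face (a point): Centre of the plunger's steel jaw face (30 x 30 mm, from 14 to 44 mm above the worktop), which faces the block and bears on the spacers; at cradle x = -30 mm at rest. Moves with the plunger. The gap to fill reaches from this face to the block's near end.
- gap (a point): Point fixed on the cradle's floor, on the centre line, 40 mm beyond the resting jaw face: about the middle of the gap.
- end_stop: Fixed blue end stop on the cradle, 44 mm wide, 34 mm high above the cradle floor. Origin: centre of the lower edge of the face that the block rests against; same axes as the cradle. Its place along the cradle varies.
- block_centre (a point): Centre of the loose bright metal calibration block, 60 mm long (its own y, lying along the cradle's x), 30 wide, 30 high, 0.15 kg, on the cradle floor against the end stop. Its near end lies 30 mm from this centre towards the jaw. The open gap from there to the resting jaw is 50 to 80 mm: two or three spacers are needed.
- spacer1_centre (a point): Centre (half-way up) of loose brass spacer plate 1 of four identical ones, 20 mm thick (its x), 40 mm wide (its y), 60 mm tall (z), 0.08 kg, standing upright; stands by itself on a level floor. Its top 16 mm taper to 24 mm wide so that fingers coming down beside a neighbouring plate nudge that straight. Grip it across the 40 mm width, about half-way up.
- spacer2_centre (a point): Centre (half-way up) of loose brass spacer plate 2 of four identical ones, 20 mm thick (its x), 40 mm wide (its y), 60 mm tall (z), 0.08 kg, standing upright; stands by itself on a level floor. Its top 16 mm taper to 24 mm wide so that fingers coming down beside a neighbouring plate nudge that straight. Grip it across the 40 mm width, about half-way up.
- spacer3_centre (a point): Centre (half-way up) of loose brass spacer plate 3 of four identical ones, 20 mm thick (its x), 40 mm wide (its y), 60 mm tall (z), 0.08 kg, standing upright; stands by itself on a level floor. Its top 16 mm taper to 24 mm wide so that fingers coming down beside a neighbouring plate nudge that straight. Grip it across the 40 mm width, about half-way up.
- spacer4_centre (a point): Centre (half-way up) of loose brass spacer plate 4 of four identical ones, 20 mm thick (its x), 40 mm wide (its y), 60 mm tall (z), 0.08 kg, standing upright; stands by itself on a level floor. Its top 16 mm taper to 24 mm wide so that fingers coming down beside a neighbouring plate nudge that straight. Grip it across the 40 mm width, about half-way up.
- rack: Fixed grey plastic rack 146 x 30 x 16 mm; origin at the centre of its underside, x along its length. Spacers stand in four crosswise slots 38 mm apart, each 22.6 mm wide and 12 mm deep (slot floor 4 mm above the worktop); the plates overhang the rack by 5 mm at both ends and lift straight out.
- sample_cup: White sample cup with grey lid, 39 mm across, 32 mm high; origin at the centre of its underside. Leave alone.
- vial: Small vial with red cap, 24 mm across, 59 mm high; origin at the centre of its underside. Leave alone.
- small_disc: Small grey metal reference disc, 35 mm across, 10 mm high; origin at the centre of its underside. Leave alone.
There are look-alikes about, which are no part of the job. Leave any black or purple look-alike of the part that bears block_centre alone.

How it is judged (in metres and radians):
On the way, in this order (a step that is already met when the one before it is completed fails the run):
1. the plunger is pushed fully through its stroke with the gap still empty (value of joint plunger above 0.0245 m and horizontal distance between each of spacer1_centre, spacer2_centre, spacer3_centre, spacer4_centre and gap above 0.085 m), for 0.1 s.
2. the plunger has sprung back (value of joint plunger below 0.002 m), for 0.1 s.
3. at least one spacer stands upright in the gap, let go ((((horizontal distance between spacer1_centre and gap below 0.055 m and z of spacer1_centre in the frame of cradle between 0.038 and 0.045 m and angle between spacer1_centre's own z axis and vertical below 0.12 rad and angle between the x axis of spacer1_centre and the x axis of cradle, either way round below 0.3 rad and y of spacer1_centre in the frame of cradle between -0.012 and 0.012 m) and contact force between each of the arm, the fingers and spacer1 below 0.1 N) or ((horizontal distance between spacer2_centre and gap below 0.055 m and z of spacer2_centre in the frame of cradle between 0.038 and 0.045 m and angle between spacer2_centre's own z axis and vertical below 0.12 rad and angle between the x axis of spacer2_centre and the x axis of cradle, either way round below 0.3 rad and y of spacer2_centre in the frame of cradle between -0.012 and 0.012 m) and contact force between each of the arm, the fingers and spacer2 below 0.1 N) or ((horizontal distance between spacer3_centre and gap below 0.055 m and z of spacer3_centre in the frame of cradle between 0.038 and 0.045 m and angle between spacer3_centre's own z axis and vertical below 0.12 rad and angle between the x axis of spacer3_centre and the x axis of cradle, either way round below 0.3 rad and y of spacer3_centre in the frame of cradle between -0.012 and 0.012 m) and contact force between each of the arm, the fingers and spacer3 below 0.1 N) or ((horizontal distance between spacer4_centre and gap below 0.055 m and z of spacer4_centre in the frame of cradle between 0.038 and 0.045 m and angle between spacer4_centre's own z axis and vertical below 0.12 rad and angle between the x axis of spacer4_centre and the x axis of cradle, either way round below 0.3 rad and y of spacer4_centre in the frame of cradle between -0.012 and 0.012 m) and contact force between each of the arm, the fingers and spacer4 below 0.1 N))), for 0.1 s.
At the end, for the whole second after the job is handed in: The robot pushes the plunger (> 3 N), at rest under 25 of 26 mm; jaw on spacer > 2 N, spacer on block > 1 N, block on stop > 0.5 N; spacers in the gap upright (0.12 rad), square (0.3 rad), on the floor, within 12 mm of the centre line, unused ones over 85 mm from its middle; block upright (contact force between any of the fingers, the arm and plunger above 3 N and (contact force between plunger and spacer1 above 2 N or contact force between plunger and spacer2 above 2 N or contact force between plunger and spacer3 above 2 N or contact force between plunger and spacer4 above 2 N) and (contact force between calibration_block and spacer1 above 1 N or contact force between calibration_block and spacer2 above 1 N or contact force between calibration_block and spacer3 above 1 N or contact force between calibration_block and spacer4 above 1 N) and contact force between calibration_block and end_stop above 0.5 N and value of joint plunger between 0.0005 and 0.025 m and angle between block_centre's own z axis and vertical below 0.1 rad and linear speed of calibration_block below 0.02 m/s and ((horizontal distance between spacer1_centre and gap below 0.055 m and z of spacer1_centre in the frame of cradle between 0.038 and 0.045 m and angle between spacer1_centre's own z axis and vertical below 0.12 rad and angle between the x axis of spacer1_centre and the x axis of cradle, either way round below 0.3 rad and y of spacer1_centre in the frame of cradle between -0.012 and 0.012 m) or horizontal distance between spacer1_centre and gap above 0.085 m) and ((horizontal distance between spacer2_centre and gap below 0.055 m and z of spacer2_centre in the frame of cradle between 0.038 and 0.045 m and angle between spacer2_centre's own z axis and vertical below 0.12 rad and angle between the x axis of spacer2_centre and the x axis of cradle, either way round below 0.3 rad and y of spacer2_centre in the frame of cradle between -0.012 and 0.012 m) or horizontal distance between spacer2_centre and gap above 0.085 m) and ((horizontal distance between spacer3_centre and gap below 0.055 m and z of spacer3_centre in the frame of cradle between 0.038 and 0.045 m and angle between spacer3_centre's own z axis and vertical below 0.12 rad and angle between the x axis of spacer3_centre and the x axis of cradle, either way round below 0.3 rad and y of spacer3_centre in the frame of cradle between -0.012 and 0.012 m) or horizontal distance between spacer3_centre and gap above 0.085 m) and ((horizontal distance between spacer4_centre and gap below 0.055 m and z of spacer4_centre in the frame of cradle between 0.038 and 0.045 m and angle between spacer4_centre's own z axis and vertical below 0.12 rad and angle between the x axis of spacer4_centre and the x axis of cradle, either way round below 0.3 rad and y of spacer4_centre in the frame of cradle between -0.012 and 0.012 m) or horizontal distance between spacer4_centre and gap above 0.085 m) and velocity of joint plunger between -0.01 and 0.01 m/s); the arm keeps its last pose, push and grip.
It fails at once if the sample cup, vial or small disc is moved more than 25 mm or tipped (distance of any of sample_cup, vial, small_disc from where it was at the start of the episode above 0.025 m or angle between any of sample_cup, vial, small_disc's own z axis and vertical above 0.5 rad).
It also fails if it takes over 66 s, if anything falls off the work surface, if the arm or the gripper's body presses on something with over 40 N, if the wrist force passes 120 N, or if a joint passes its speed limit or range.

## Working session

There is one attempt and no reset: what is moved stays moved. The work goes in short steps, Python scripts to look and compute and a tool call to move; the robot and the scene stay as the last step left them, time stands still between calls to the robot, and variables do not carry over. Pictures are saved under pics/ and viewed, at most 10 in all, crops included, and the job is handed in when it is done.

Besides the shell and the picture viewer there is one more tool, called in YAML: its name, and indented under it one key for each argument. play_rows: Moves the arm, as the interface text tells. Shift numbers are shares of 0.03 m and turn numbers shares of 5 degrees, none past 1 either way. Its arguments: {"type":"object","properties":{"targets":{"type":"array","items":{"type":"array"}},"newtons":{"type":"number"}},"required":["targets"]}

```bash
ls; mkdir -p pics; cat > h.py <<'E'
import numpy as np, cv2
from rig import arm
from scipy.spatial.transform import Rotation as R
def shot(n,f):
    p=arm.camera_params(n); im,d=arm.camera(n)
    cv2.imwrite('pics/'+f+'.png',im[:,:,::-1]); np.savez('pics/'+f,d=d,K=p['camera_matrix'],o=p['origin'],q=p['orientation'],im=im)
def pt(f,u,v,z=None):
    D=np.load('pics/'+f+'.npz'); K=D['K'];q=D['q'];
    M=R.from_quat(np.r_[q[1:],q[0]]).as_matrix() if q.size==4 else q
    r=M@np.linalg.inv(K)@[u,v,1]
    s=D['d'][int(v),int(u)] if z is None else (z-D['o'][2])/r[2]
    return (D['o']+s*r).round(1)
E
python3 - <<'E'
from h import *
shot('scene','s1');shot('side','d1')
for n in('scene','side','wrist'): print(n,arm.camera_params(n))
print(arm.sense())
a=cv2.imread('pics/s1.png');b=cv2.imread('pics/d1.png')
cv2.imwrite('pics/s1b.png',cv2.resize(a,(800,600)));cv2.imwrite('pics/d1b.png',cv2.resize(b,(800,600)))
E
```

```text
pics
scene {'camera_matrix': array([[392.67456006,   0.        , 248.68538336],
       [  0.        , 392.67456006, 191.42929549],
       [  0.        ,   0.        ,   1.        ]]), 'origin': array([569.40493169, 626.50606176, 925.67408801]), 'orientation': array([ 0.00608678, -0.04103383,  0.9569451 , -0.2872895 ])}
side {'camera_matrix': array([[389.16993022,   0.        , 256.36244447],
       [  0.        , 389.16993022, 185.93966955],
       [  0.        ,   0.        ,   1.        ]]), 'origin': array([325.35299169, 826.60644741, 718.7522707 ]), 'orientation': array([ 0.06893905, -0.16110034,  0.88216642, -0.43712297])}
wrist {'camera_matrix': array([[317.27851528,   0.        , 250.29381531],
       [  0.        , 317.27851528, 190.54441383],
       [  0.        ,   0.        ,   1.        ]]), 'origin': array([625.75910766,  74.24051511, 373.59326485]), 'orientation': array([ 1.47257374e-01,  9.89097760e-01,  9.40142378e-04, -5.03862718e-05])}
{'t': 0.1, 'joints': array([-0.04152102,  0.41793192, -0.01030719,  1.61409082,  0.0047159 ,
        1.11071229, -0.05297624]), 'joint_velocities': array([-0.00039482, -0.00249452,  0.00047082, -0.00121988, -0.00028916,
       -0.00115466,  0.00210415]), 'joint_torque': array([ 7.36347683e-04, -8.65828443e+01,  6.80071078e-01, -4.35639203e+01,
        1.91787863e-02,  5.01704752e-03, -1.23103691e-04]), 'tool_pos': array([6.24693193e+02, 2.43787289e-03, 2.30721542e+02]), 'tcp_rot': array([-3.59070474e-04,  7.07084193e-01,  7.07129147e-01, -4.29100600e-04]), 'contact_force': array([0.57535224, 0.61890604, 0.07638675]), 'wrist_torque': array([0.01249396, 0.01731572, 0.00401488]), 'grip_force': 0.0, 'grip_width': 0.9953578488325151}
```

View pics/s1b.png

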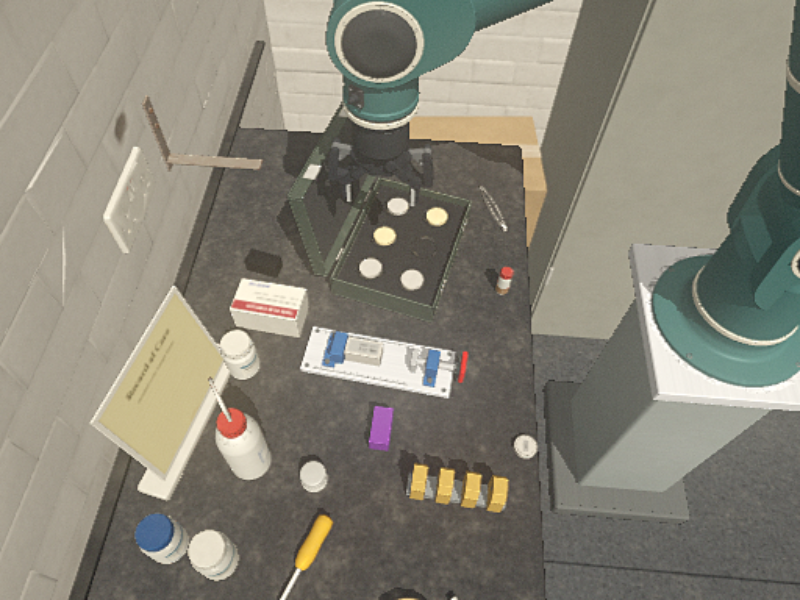

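View pics/d1b.png

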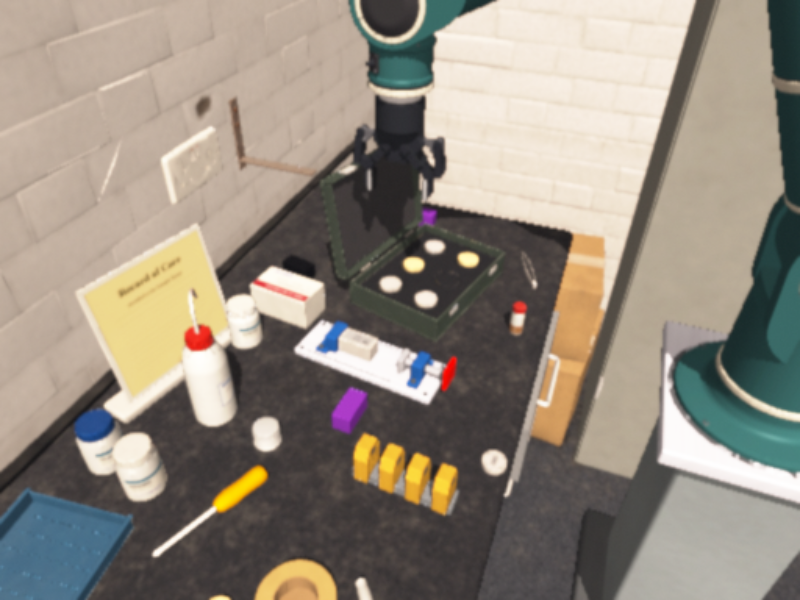

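The scene shows the cradle (base about (302–470, 328–395)), with its red plate on the right. The block is at the blue end stop, the rack of four spacers at (408–508, 465–510), the disc at (525,447), the vial at (505,280) and the cup at (313,476). I'll enlarge it.

```bash
python3 - <<'E'
import cv2
a=cv2.imread('pics/s1.png')
cv2.imwrite('pics/c1.png',cv2.resize(a[200:335,185:350],None,fx=4.8,fy=4.4,interpolation=cv2.INTER_CUBIC))
E
```

```text
(no output)
```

View pics/c1.png

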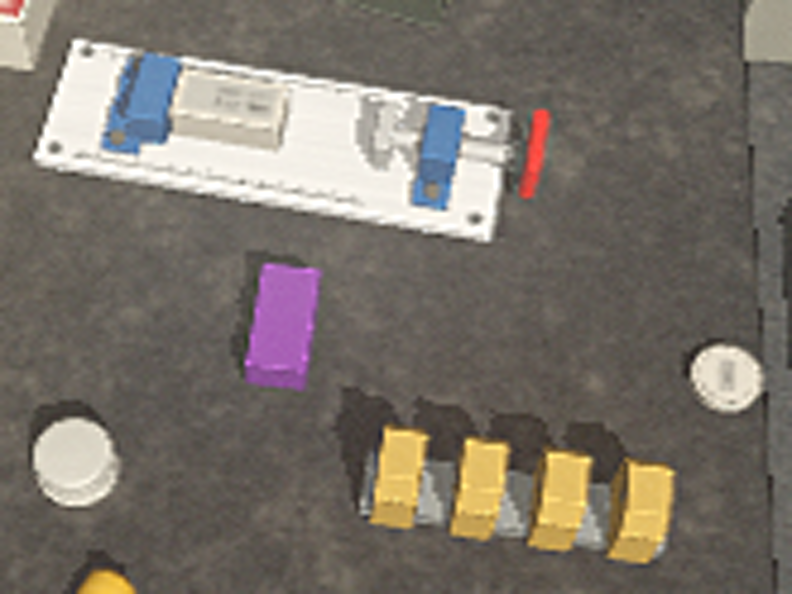

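```bash
python3 - <<'E'
from h import *
def p(n,u,v,z): print(n,pt('s1',185+u/4.8,200+v/4.4,z),pt('s1',185+u/4.8,200+v/4.4))
for n,u,v,z in [('fL',36,160,12),('fR',75,40,12),('nR',513,107,12),('nL',494,232,12),('hfL',55,148,12),('hfR',87,50,12),('hnR',493,117,12),('hnL',475,218,12),
 ('redtopR',543,111,58),('redtopL',531,160,38),('blk',232,108,42),('blk nR',288,85,42),('blk nL',279,128,42),('stopnR',180,58,46),
 ('s1',402,455,64),('s2',483,465,64),('s3',562,478,64),('s4',645,490,64),('disc',727,377,10),('cup',72,455,32),('jaw',372,130,44),
 ('rack fL',360,515,16),('purple',285,320,30)]: p(n,u,v,z)
E
```

```text
fL [741.3 177.1  12. ] [742.  175.2   8.2]
fR [732.6  93.9  12. ] [732.3  95.1  13.9]
nR [485.6 118.9  12. ] [484.4 111.8  -0.8]
nL [493.8 201.5  12. ] [492.7 195.3  -1.4]
hfL [732.3 168.4  12. ] [732.  169.3  13.9]
hfR [724.9 100.4  12. ] [724.8 100.8  12.6]
hnR [496.4 126.7  12. ] [496.2 125.1   9.1]
hnL [504.1 193.6  12. ] [504.  192.7  10.1]
redtopR [474.1 145.6  58. ] [474.2 146.   58.7]
redtopL [477.8 167.   38. ] [479.7 176.4  56.1]
blk [637.4 149.5  42. ] [637.5 148.8  40.9]
blk nR [609.1 131.6  42. ] [610.4 115.3  12.8]
blk nL [611.4 160.3  42. ] [611.8 155.   32.1]
stopnR [668.5 120.9  46. ] [672.2 101.8  12.6]
s1 [537.2 351.5  64. ] [537.1 350.9  62.4]
s2 [499.7 353.3  64. ] [499.4 352.2  60.4]
s3 [463.4 356.7  64. ] [463.  355.8  60.9]
s4 [425.5 359.5  64. ] [425.6 359.7  64.6]
disc [374.2 277.   10. ] [374.1 276.7   9.3]
cup [693.  354.8  32. ] [693.5 353.7  28.6]
jaw [562.3 158.3  44. ] [562.1 141.3  12. ]
rack fL [553.7 369.3  16. ] [ 5.534e+02  3.648e+02 -1.000e-01]
purple [598.3 271.3  30. ] [598.3 272.   31.6]
```

play_rows:
  targets:
    - [[0,0,0],[0.7,-0.81,0],1]
    - [[0,0,0],[0.7,-0.81,0],1]
    - [[0,0,0],[0.7,-0.81,0],1]
    - [[0,0,0],[0.7,-0.81,0],1]
    - [[0,0,0],[0.7,-0.81,0],1]
    - [[0,0,0],[0.7,-0.81,0],1]
    - [[0,0,0],[0.7,-0.81,0],1]
    - [[0,0,0],[0.7,-0.81,0],1]

```text
t: 0.9
tool_pos: [429.3, 168.6, 231.1]
tcp_rot: [-0.0, 0.707, 0.707, -0.0]
contact_force: [-0.6, 0.6, 0.5]
grip_width: -0.003
grip_force: 0.0
```

play_rows:
  targets:
    - [[0,0,1],[0,0,0.2],1]
    - [[0,0,1],[0,0,0.2],1]
    - [[0,0,1],[0,0,0.2],1]
    - [[0,0,1],[0,0,0.2],1]
    - [[0,0,1],[0,0,0.2],1]
    - [[0,0,1],[0,0,0.2],1]
    - [[0,0,1],[0,0,0.2],1]
    - [[0,0,1],[0,0,0.2],1]

```text
t: 1.7
tool_pos: [430.4, 167.9, 182.9]
tcp_rot: [0.0, 0.907, 0.421, -0.0]
contact_force: [1.1, -0.4, 0.1]
grip_width: -0.002
grip_force: 0.0
```

play_rows:
  targets:
    - [[0,0,1],[0,0,0.2],1]
    - [[0,0,1],[0,0,0.2],1]
    - [[0,0,1],[0,0,0.2],1]
    - [[0,0,1],[0,0,0.2],1]
    - [[0,0,1],[0,0,0.2],1]
    - [[0,0,1],[0,0,0.2],1]
    - [[0,0,1],[0,0,0.2],1]
    - [[0,0,1],[0,0,0.2],1]

```text
t: 2.5
tool_pos: [430.4, 167.9, 134.9]
tcp_rot: [0.0, 0.996, 0.085, -0.0]
contact_force: [0.1, 0.4, 0.7]
grip_width: 0.001
grip_force: 0.0
```

play_rows:
  targets:
    - [[0,0,1],[0,0,0.2],1]
    - [[0,0,1],[0,0,0.2],1]
    - [[0,0,1],[0,0,0.2],1]
    - [[0,0,0.28],[0,0,0],1]
    - [[0,0,0],[0,0,0],1]
    - [[0,0,0],[0,0,0],1]
    - [[0,0,0],[0,0,0],1]
    - [[0,0,0],[0,0,0],1]

```text
t: 3.3
tool_pos: [430.7, 168.0, 117.5]
tcp_rot: [-0.0, 0.998, -0.055, 0.0]
contact_force: [0.2, -0.1, -0.3]
grip_width: 0.0
grip_force: 0.0
```

```bash
python3 - <<'E'
from h import *
shot('wrist','w1')
a=cv2.imread('pics/w1.png')
cv2.imwrite('pics/w1b.png',cv2.resize(a,(800,600)))
E
```

```text
(no output)
```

View pics/w1b.png

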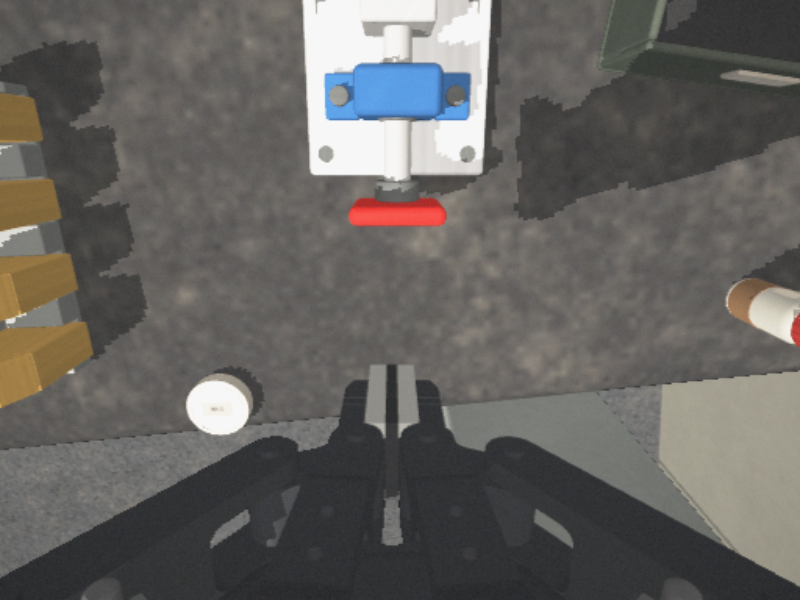

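The red plate is at (349–446, 198–225), dead ahead of the closed fingers at (391,380). The base's near corners are at (312,174) and (483,174).

```bash
python3 - <<'E'
from h import *
s=800/512
for n,u,v,z in [('redL',349,212,58),('redR',446,212,58),('redtop outer',397,199,58),('redouter',397,225,58),('hL',326,154,12),('hR',467,154,12),('cL',310,172,12),('cR',485,172,12),('brL',356,68,48),('brR',440,65,48),('edge',500,398,0),('vial',750,297,20)]: print(n,pt('w1',u/s,v/s,z),pt('w1',u/s,v/s))
E
```

```text
redL [482.3 179.5  58. ] [475.7 185.1   0.7]
redR [478.  140.4  58. ] [470.1 134.9  -0. ]
redtop outer [485.3 159.6  58. ] [483.8 159.6  43. ]
redouter [474.9 160.7  58. ] [474.4 160.7  54.8]
hL [505.7 191.3  12. ] [505.7 191.1  13.4]
hR [498.3 123.8  12. ] [498.4 124.2  14.4]
cL [498.2 200.2  12. ] [ 4.979e+02  2.022e+02 -2.000e-01]
cR [489.  115.7  12. ] [488.2 113.7   1.1]
brL [536.5 170.2  48. ] [536.6 170.3  47.2]
brR [533.9 137.4  48. ] [534.5 136.9  43.8]
edge [359.  111.8   0. ] [357.1 111.2  -3.3]
vial [413.5 -12.9  20. ] [412.8 -14.1  18.3]
```

play_rows:
  targets:
    - [[0,0,0],[0,0,1],1]
    - [[0,0,0],[0,0,1],1]
    - [[0,0,0],[0,0,1],1]
    - [[0,0,0],[0.4,0.04,0],1]
    - [[0,0,0],[0.4,0,0],1]
    - [[0,0,0],[0.3,0,0],1]
    - [[0,0,0],[0.2,0,0],1]
    - [[0,0,0],[0,0,0],1]

```text
t: 4.15
tool_pos: [470.5, 162.5, 28.1]
tcp_rot: [-0.0, 0.998, -0.056, 0.001]
contact_force: [-1.0, -0.0, 1.3]
grip_width: -0.008
grip_force: 0.7
```

play_rows:
  targets:
    - [[0,0,0],[0.1,0,0],1]
    - [[0,0,0],[0.1,0,0],1]
    - [[0,0,0],[0.1,0,0],1]
    - [[0,0,0],[0,0,0],1]
    - [[0,0,0],[0,0,0],1]
    - [[0,0,0],[0,0,0],1]
    - [[0,0,0],[0,0,0],1]
    - [[0,0,0],[0,0,0],1]

```text
t: 4.95
tool_pos: [478.0, 161.5, 27.2]
tcp_rot: [0.0, 0.998, -0.056, -0.0]
contact_force: [-1.5, 0.4, 0.5]
grip_width: 0.001
grip_force: 0.9
```

play_rows:
  targets:
    - [[0,0,0],[0.1,0,0],1]
    - [[0,0,0],[0.1,0,0],1]
    - [[0,0,0],[0.1,0,0],1]
    - [[0,0,0],[0.1,0,0],1]
    - [[0,0,0],[0,0,0],1]
    - [[0,0,0],[0,0,0],1]
    - [[0,0,0],[0,0,0],1]
    - [[0,0,0],[0,0,0],1]

```text
t: 5.75
tool_pos: [488.7, 160.2, 27.0]
tcp_rot: [0.0, 0.998, -0.056, -0.001]
contact_force: [-12.0, 2.1, 6.2]
grip_width: 0.001
grip_force: 6.1
```

play_rows:
  targets:
    - [[0,0,0],[0.05,0,0],1]
    - [[0,0,0],[0,0,0],1]
    - [[0,0,0],[0,0,0],1]
    - [[0,0,0],[0,0,0],1]
    - [[0,0,0],[0,0,0],1]
    - [[0,0,0],[0,0,0],1]
    - [[0,0,0],[0,0,0],1]
    - [[0,0,0],[0,0,0],1]

```text
t: 6.55
tool_pos: [488.9, 160.2, 26.8]
tcp_rot: [0.0, 0.998, -0.055, -0.003]
contact_force: [-22.3, 3.3, 13.6]
grip_width: 0.001
grip_force: 10.8
```

play_rows:
  targets:
    - [[0,0,0],[-1,0,0],1]
    - [[0,0,0],[-1,0,0],1]
    - [[0,0,0],[0,0,-1],1]
    - [[0,0,0],[0,0,-1],1]
    - [[0,0,0],[0,0,-1],1]
    - [[0,0,0],[0,0,-1],-1]
    - [[0,0,0],[0,-1,0],-1]
    - [[0,0,0],[0,-1,0],-1]

```text
t: 7.35
tool_pos: [439.9, 226.8, 148.7]
tcp_rot: [-0.001, 0.998, -0.057, 0.001]
contact_force: [0.1, 0.3, -0.3]
grip_width: 0.509
grip_force: 0.0
```

play_rows:
  targets:
    - [[0,0,0],[0,-1,0],-1]
    - [[0,0,0],[0,-1,0],-1]
    - [[0,0,0],[0,-1,0],-1]
    - [[0,0,0],[0,-1,-0.4],-1]
    - [[0,0,0],[0,0,-0.4],-1]
    - [[0,0,0],[0,0,0],-1]
    - [[0,0,0],[0,0,0],-1]
    - [[0,0,0],[0,0,0],-1]

```text
t: 8.15
tool_pos: [452.1, 344.4, 170.8]
tcp_rot: [0.0, 0.998, -0.056, -0.0]
contact_force: [0.4, 0.1, -0.3]
grip_width: 0.998
grip_force: 0.0
```

```bash
python3 - <<'E'
from h import *
shot('wrist','w2');print(arm.sense()['tool_pos'])
a=cv2.imread('pics/w2.png')
cv2.imwrite('pics/w2b.png',cv2.resize(a,(800,600)))
E
```

```text
[452.06954565 344.54017157 170.81385787]
```

View pics/w2b.png

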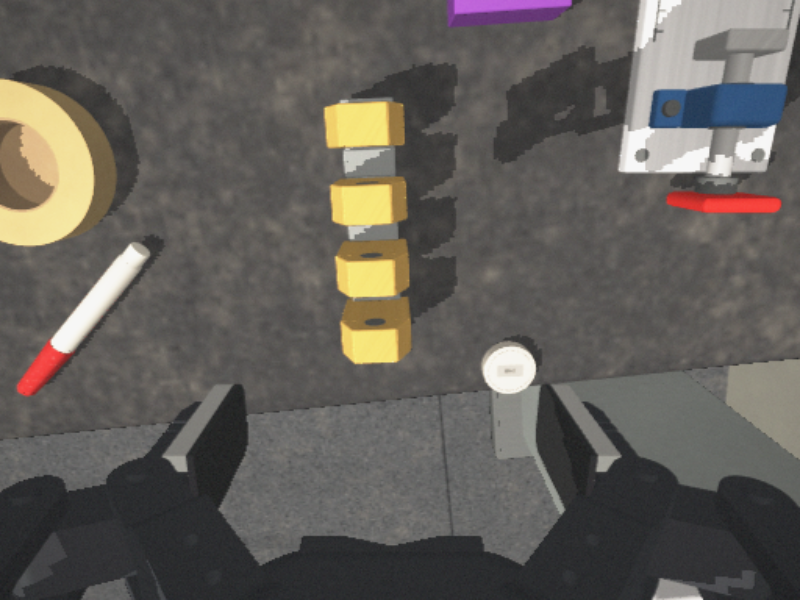

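The four plates are at (365,125), (369,201), (373,270) and (375,330). The rack is nearly aligned with the tool and the plunger is back out. I'll segment the tops by depth.

```bash
cat >> h.py <<'E'
def cloud(f):
    D=np.load('pics/'+f+'.npz'); K=D['K'];q=D['q'];d=D['d'];im=D['im'].astype(int)
    M=R.from_quat(np.r_[q[1:],q[0]]).as_matrix()
    v,u=np.indices(d.shape); P=np.stack([(u-K[0,2])/K[0,0]*d,(v-K[1,2])/K[1,1]*d,d],-1)@M.T+D['o']
    return P,im,d
def tops(f,zlo,zhi,box):
    P,im,d=cloud(f)
    m=(d>0)&(P[...,2]>zlo)&(P[...,2]<zhi)&(im[...,0]-im[...,2]>60)&(P[...,0]>box[0])&(P[...,0]<box[1])&(P[...,1]>box[2])&(P[...,1]<box[3])
    m=cv2.morphologyEx(m.astype(np.uint8),cv2.MORPH_OPEN,np.ones((3,3)))
    n,l=cv2.connectedComponents(m)
    for i in range(1,n):
        Q=P[l==i]
        if len(Q)<40: continue
        r=cv2.minAreaRect(Q[:,:2].astype(np.float32)); print(len(Q),np.round(r[0],1),np.round(r[1],1),round(r[2],1),Q[:,2].mean().round(1),Q[:,:2].min(0).round(1),Q[:,:2].max(0).round(1))
E
python3 - <<'E'
from h import *
print(arm.sense()['tcp_rot'])
for z in (60.5,):tops('w2',z,75,(380,570,300,420))
tops('w2',20,75,(380,570,300,420))
E
```

```text
[ 3.46352226e-04  9.98409333e-01 -5.63793878e-02 -2.18220684e-04]
1017 [539.  348.4] [27.1 19.8] 84.1 64.0 [528.5 334.2] [549.5 362.4]
903 [500.9 350.8] [27.8 20.2] 85.9 63.9 [490.2 336.6] [511.7 364.7]
794 [463.4 353.5] [27.  20.3] 83.8 63.9 [452.1 339.2] [473.9 367.5]
721 [425.4 355.9] [27.4 20.5] 86.1 63.8 [415.2 341.8] [436.4 370. ]
1391 [538.8 348.4] [39.6 19.9] 86.0 61.6 [527.8 328.5] [549.6 368.6]
1310 [501.1 350.9] [39.7 20.4] 85.5 60.0 [490.2 330.9] [512.2 370.8]
1423 [463.2 353.6] [39.7 20.6] 85.9 56.2 [452.1 333.4] [474.6 373.8]
1487 [425.6 356.2] [39.6 20.6] 86.5 53.7 [415.2 335.9] [436.8 376.3]
```

play_rows:
  targets:
    - [[0,0,0],[0.715,-0.113,0],-1]
    - [[0,0,0],[0.715,-0.113,0],-1]
    - [[0,0,0],[0.715,-0.113,0],-1]
    - [[0,0,0],[0.715,-0.113,0],-1]
    - [[0,0,-0.5],[0,0,0.7],-1]
    - [[0,0,0],[0,0,0.7],-1]
    - [[0,0,0],[0,0,0.6],-1]
    - [[0,0,0],[0,0,0],-1]

```text
t: 9.0
tool_pos: [537.7, 348.0, 108.6]
tcp_rot: [0.001, 0.999, -0.034, -0.002]
contact_force: [-0.2, 0.5, 0.2]
grip_width: 0.995
grip_force: 0.0
```

play_rows:
  targets:
    - [[0,0,0],[0,0,0.8],-1]
    - [[0,0,0],[0,0,0.8],-1]
    - [[0,0,0],[0,0,0.8],-1]
    - [[0,0,0],[0,0,0.5],-1]
    - [[0,0,0],[0,0,0.3],-1]
    - [[0,0,0],[0,0,0],-1]
    - [[0,0,0],[0,0,0],1]
    - [[0,0,0],[0,0,0],1]
  newtons: 30

```text
t: 9.8
tool_pos: [539.3, 349.8, 16.4]
tcp_rot: [-0.0, 0.999, -0.034, 0.001]
contact_force: [0.6, -0.3, 0.2]
grip_width: 0.691
grip_force: 0.0
```

play_rows:
  targets:
    - [[0,0,0],[0,0,0],1]
    - [[0,0,0],[0,0,0],1]
    - [[0,0,0],[0,0,0],1]
    - [[0,0,0],[0,0,0],1]
    - [[0,0,0],[0,0,0],1]
    - [[0,0,0],[0,0,0],1]
    - [[0,0,0],[0,0,0],1]
    - [[0,0,0],[0,0,0],1]
  newtons: 30

```text
t: 10.6
tool_pos: [539.1, 349.7, 16.1]
tcp_rot: [-0.0, 0.999, -0.034, 0.0]
contact_force: [-0.7, -0.7, 6.3]
grip_width: 0.464
grip_force: 30.1
```

play_rows:
  targets:
    - [[0,0,0],[0,0,-0.3],1]
    - [[0,0,0],[0,0,-0.5],1]
    - [[0,0,0],[0,0,-1],1]
    - [[0,0,0],[0,0,-1],1]
    - [[0,0,0],[0,0,-1],1]
    - [[0,0,0],[0,0,-1],1]
    - [[0,0,0],[0,0.4,-0.35],1]
    - [[0,0,0],[0,0.8,0],1]

```text
t: 11.4
tool_pos: [536.6, 314.6, 172.4]
tcp_rot: [-0.001, 0.999, -0.033, 0.001]
contact_force: [-0.1, -0.5, -1.8]
grip_width: 0.459
grip_force: 30.6
```

play_rows:
  targets:
    - [[0,0,0.25],[-0.07,0.9,0],1]
    - [[0,0,0.25],[-0.07,0.9,0],1]
    - [[0,0,0],[-0.07,0.9,0],1]
    - [[0,0,0],[-0.07,0.9,0],1]
    - [[0,0,0],[-0.05,0.9,0],1]
    - [[0,0,0],[-0.03,0.7,0],1]
    - [[0,0,0],[0,0,0],1]
    - [[0,0,0],[0,0,0],1]

```text
t: 12.2
tool_pos: [509.8, 159.0, 170.2]
tcp_rot: [-0.0, 0.998, -0.056, 0.0]
contact_force: [0.1, -0.1, -0.5]
grip_width: 0.463
grip_force: 30.6
```

```bash
python3 - <<'E'
from h import *
shot('wrist','w3');s=arm.sense();print(s['tool_pos'],s['tcp_rot'],s['grip_force'],s['grip_width'])
a=cv2.imread('pics/w3.png')
cv2.imwrite('pics/w3b.png',cv2.resize(a,(800,600)))
E
```

```text
[509.89142363 159.62534565 170.08271441] [-1.63098425e-04  9.98443329e-01 -5.57752791e-02  9.90997120e-05] 30.601633144542575 0.4597016934069237
```

View pics/w3b.png

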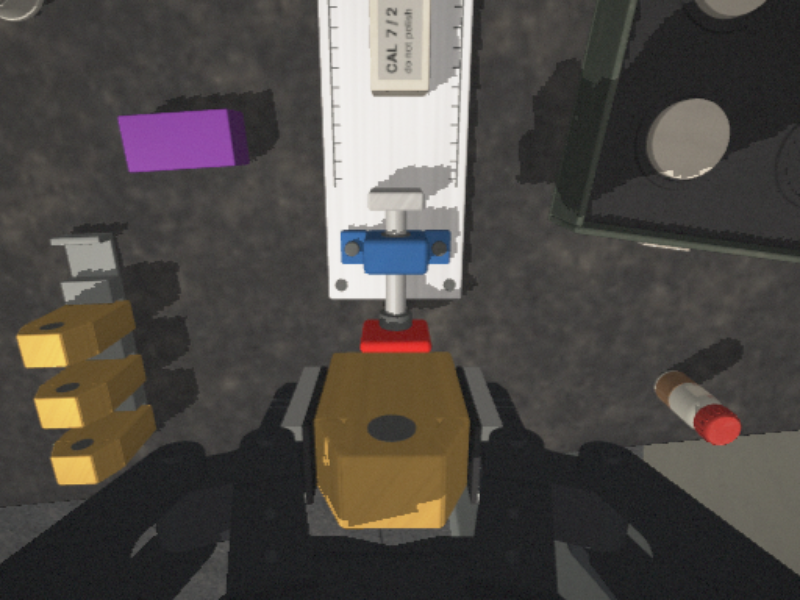

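The plate is held squarely. The block's near top edge is at (371–428, 84 to 95), the jaw at (368–424, 189–208), and the base corners at (330,297) and (460,297).

```bash
python3 - <<'E'
from h import *
s=800/512
for n,u,v,z in [('blkL',372,92,42),('blkR',428,90,42),('jawL',369,189,44),('jawR',424,190,44),('jawL',371,207,44),('hL',341,285,12),('hR',450,285,12),('edgeL',330,290,12),('edgeR',461,290,12),('edgefarL',321,30,12),('edgefarR',470,30,12)]: print(n,pt('w3',u/s,v/s,z),pt('w3',u/s,v/s))
P,im,d=cloud('w3')
for lo,hi,b in [(38,47,(600,700,110,180)),(40,47,(545,580,120,180)),(10,15,(480,620,90,220))]:
    m=(P[...,2]>lo)&(P[...,2]<hi)&(P[...,0]>b[0])&(P[...,0]<b[1])&(P[...,1]>b[2])&(P[...,1]<b[3])&(d>0)
    Q=P[m]; r=cv2.minAreaRect(Q[:,:2].astype(np.float32)); print(len(Q),r,Q[:,2].mean()); print(cv2.boxPoints(r).round(1).tolist())
E
```

```text
blkL [612.3 157.3  42. ] [612.6 157.4  38.9]
blkR [610.1 129.   42. ] [610.1 129.   42. ]
jawL [564.7 164.7  44. ] [562.3 166.4  11.6]
jawR [561.  135.7  44. ] [558.2 133.9  11.9]
jawL [555.2 164.8  44. ] [555.3 164.7  45. ]
hL [505.5 191.2  12. ] [505.7 191.1  12.5]
hR [497.9 123.   12. ] [498.  123.   12.2]
edgeL [503.  198.6  12. ] [503.2 198.5  12.6]
edgeR [493.9 116.3  12. ] [493.7 116.2  11.2]
edgefarL [649.6 181.9  12. ] [649.8 182.   11.1]
edgefarR [640.6 101.2  12. ] [640.7 101.1  11.7]
2263 ((631.8569946289062, 141.1139373779297), (29.942737579345703, 41.059722900390625), 84.0505599975586) 42.41574767673691
[[609.9000244140625, 128.39999389648438], [650.7000122070312, 124.0999984741211], [653.7999877929688, 153.89999389648438], [613.0, 158.10000610351562]]
432 ((554.9407348632812, 151.26918029785156), (29.42331314086914, 14.379332542419434), 83.69026947021484) 44.045982080962844
[[546.2000122070312, 137.39999389648438], [560.5, 135.89999389648438], [563.7000122070312, 165.10000610351562], [549.4000244140625, 166.6999969482422]]
9377 ((558.8546752929688, 151.1365203857422), (83.96022033691406, 131.6104278564453), 83.69446563720703) 12.265714569638611
[[488.79998779296875, 116.5999984741211], [619.7000122070312, 102.19999694824219], [628.9000244140625, 185.60000610351562], [498.1000061035156, 200.10000610351562]]
```

play_rows:
  targets:
    - [[0,0,0],[0.762,0.025,0],1]
    - [[0,0,0],[0.762,0.025,0],1]
    - [[0,0,0],[0.762,0.025,0],1]
    - [[0,0,0],[0.762,0.025,0],1]
    - [[0,0,0],[0,0,0.6],1]
    - [[0,0,0],[0,0,0.7],1]
    - [[0,0,0],[0,0,0.7],1]
    - [[0,0,0],[0,0,0],1]

```text
t: 13.05
tool_pos: [598.9, 146.7, 107.1]
tcp_rot: [0.001, 0.998, -0.055, -0.002]
contact_force: [-0.9, 0.0, -1.6]
grip_width: 0.465
grip_force: 30.6
```

play_rows:
  targets:
    - [[0,0,0],[0,0,0.6],1]
    - [[0,0,0],[0,0,0.6],1]
    - [[0,0,0],[0,0,0.6],1]
    - [[0,0,0],[0,0,0.5],1]
    - [[0,0,0],[0,0,0.3],1]
    - [[0,0,0],[0,0,0],1]
    - [[0,0,0],[0,0,0],1]
    - [[0,0,0],[0,0,0],1]

```text
t: 13.85
tool_pos: [601.0, 146.4, 32.7]
tcp_rot: [-0.0, 0.998, -0.056, 0.001]
contact_force: [0.2, 0.2, 0.4]
grip_width: 0.463
grip_force: 30.6
```

play_rows:
  targets:
    - [[0,0,0],[0,0,0.15],1]
    - [[0,0,0],[0,0,0.12],1]
    - [[0,0,0],[0,0,0],1]
    - [[0,0,0],[0,0,0],1]
    - [[0,0,0],[0,0,0],-1]
    - [[0,0,0],[0,0,0],-1]
    - [[0,0,0],[0,0,0],-1]
    - [[0,0,0],[0,0,0],-1]

```text
t: 14.65
tool_pos: [600.4, 146.2, 23.6]
tcp_rot: [0.0, 0.998, -0.056, -0.0]
contact_force: [1.2, 0.4, -0.0]
grip_width: 0.999
grip_force: 0.0
```

play_rows:
  targets:
    - [[0,0,0],[0,0,-0.5],-1]
    - [[0,0,0],[0,0,-1],-1]
    - [[0,0,0],[0,0,-1],-1]
    - [[0,0,0],[0,0,-1],-1]
    - [[0,0,0],[0,0,-1],-1]
    - [[0,0,0],[0,0,-0.5],-1]
    - [[0,0,0],[0,0,0],-1]
    - [[0,0,0],[0,0,0],-1]

```text
t: 15.45
tool_pos: [600.2, 146.2, 173.4]
tcp_rot: [0.0, 0.998, -0.056, -0.0]
contact_force: [-0.3, -0.4, -0.3]
grip_width: 1.003
grip_force: 0.0
```

play_rows:
  targets:
    - [[0,0,0],[-0.507,-0.803,0],-1]
    - [[0,0,0],[-0.507,-0.803,0],-1]
    - [[0,0,0],[-0.507,-0.803,0],-1]
    - [[0,0,0],[-0.507,-0.803,0],-1]
    - [[0,0,0],[-0.507,-0.803,0],-1]
    - [[0,0,0],[-0.507,-0.803,0],-1]
    - [[0,0,0],[-0.507,-0.803,0],-1]
    - [[0,0,0],[-0.507,-0.803,0],-1]

```text
t: 16.25
tool_pos: [499.9, 351.9, 172.2]
tcp_rot: [0.001, 0.998, -0.056, -0.001]
contact_force: [0.5, 0.9, 0.2]
grip_width: 1.003
grip_force: 0.0
```

play_rows:
  targets:
    - [[0,0,-0.5],[0,0,0.5],-1]
    - [[0,0,0],[0,0,0.8],-1]
    - [[0,0,0],[0,0,0.8],-1]
    - [[0,0,0],[0,0,0.8],-1]
    - [[0,0,0],[0,0,0],-1]
    - [[0,0,0],[0,0,0],-1]
    - [[0,0,0],[0,0,0],-1]
    - [[0,0,0],[0,0,0],-1]

```text
t: 17.05
tool_pos: [501.5, 351.6, 87.8]
tcp_rot: [-0.0, 0.999, -0.034, 0.001]
contact_force: [-0.8, 0.1, -0.3]
grip_width: 1.001
grip_force: 0.0
```

Position is good; down 72 and grip.

play_rows:
  targets:
    - [[0,0,0],[0,0,0.8],-1]
    - [[0,0,0],[0,0,0.8],-1]
    - [[0,0,0],[0,0,0.5],-1]
    - [[0,0,0],[0,0,0.3],-1]
    - [[0,0,0],[0,0,0],-1]
    - [[0,0,0],[0,0,0],1]
    - [[0,0,0],[0,0,0],1]
    - [[0,0,0],[0,0,0],1]

```text
t: 17.85
tool_pos: [501.4, 351.6, 15.5]
tcp_rot: [-0.0, 0.999, -0.034, 0.0]
contact_force: [0.8, -0.1, 0.0]
grip_width: 0.513
grip_force: 0.0
```

play_rows:
  targets:
    - [[0,0,0],[0,0,0],1]
    - [[0,0,0],[0,0,0],1]
    - [[0,0,0],[0,0,0],1]
    - [[0,0,0],[0,0,0],1]
    - [[0,0,0],[0,0,0],1]
    - [[0,0,0],[0,0,0],1]
    - [[0,0,0],[0,0,0],1]
    - [[0,0,0],[0,0,0],1]

```text
t: 18.65
tool_pos: [501.4, 351.6, 15.5]
tcp_rot: [-0.0, 0.999, -0.034, 0.0]
contact_force: [-0.6, -1.4, 6.9]
grip_width: 0.46
grip_force: 30.0
```

play_rows:
  targets:
    - [[0,0,0],[0,0,-0.3],1]
    - [[0,0,0],[0,0,-0.5],1]
    - [[0,0,0],[0,0,-1],1]
    - [[0,0,0],[0,0,-1],1]
    - [[0,0,0],[0,0,-1],1]
    - [[0,0,0],[0,0,-1],1]
    - [[0,0,0],[0,0.4,-0.35],1]
    - [[0,0,0],[0,0.8,0],1]

```text
t: 19.45
tool_pos: [498.8, 316.4, 171.7]
tcp_rot: [-0.001, 0.999, -0.033, 0.001]
contact_force: [-0.5, 0.5, -1.5]
grip_width: 0.462
grip_force: 30.6
```

play_rows:
  targets:
    - [[0,0,0],[0.12,0.87,0],1]
    - [[0,0,0],[0.12,0.87,0],1]
    - [[0,0,0],[0.12,0.87,0],1]
    - [[0,0,0],[0.12,0.87,0],1]
    - [[0,0,0],[0.12,0.87,0],1]
    - [[0,0,0],[0.12,0.87,0],1]
    - [[0,0,0.5],[0,0,0],1]
    - [[0,0,0],[0,0,0],1]

```text
t: 20.25
tool_pos: [509.3, 156.6, 169.6]
tcp_rot: [0.0, 0.998, -0.057, 0.0]
contact_force: [0.6, 0.5, -0.4]
grip_width: 0.468
grip_force: 30.6
```

```bash
python3 - <<'E'
from h import *
shot('wrist','w4');s=arm.sense();print(s['tool_pos'],s['tcp_rot'],s['grip_force'],s['grip_width'])
tops('w4',68,80,(570,640,110,180))
tops('w4',16,80,(560,640,110,180))
P,im,d=cloud('w4')
for lo,hi,b in [(40,47,(545,580,120,180)),(38,47,(614,700,110,180))]:
    m=(P[...,2]>lo)&(P[...,2]<hi)&(P[...,0]>b[0])&(P[...,0]<b[1])&(P[...,1]>b[2])&(P[...,1]<b[3])&(d>0)
    r=cv2.minAreaRect(P[m][:,:2].astype(np.float32)); print(m.sum(),cv2.boxPoints(r).round(1).tolist())
a=cv2.imread('pics/w4.png')
cv2.imwrite('pics/w4b.png',cv2.resize(a,(800,600)))
E
```

```text
[509.25078164 157.40698753 169.51364061] [-8.32096174e-05  9.98451800e-01 -5.56236894e-02  3.21382491e-05] 30.63260703580454 0.4645510866874381
1140 [600.6 146.1] [28.2 19.5] 83.4 72.0 [589.8 131.6] [611. 161.]
1551 [600.5 146.9] [38.7 20. ] 84.0 69.1 [588.7 127. ] [611.6 166.6]
450 [[550.4000244140625, 137.0], [560.5, 135.89999389648438], [563.7000122070312, 165.0], [553.5999755859375, 166.10000610351562]]
2085 [[611.5, 128.60000610351562], [650.0, 124.0999984741211], [653.4000244140625, 153.6999969482422], [615.0, 158.1999969482422]]
```

View pics/w4b.png

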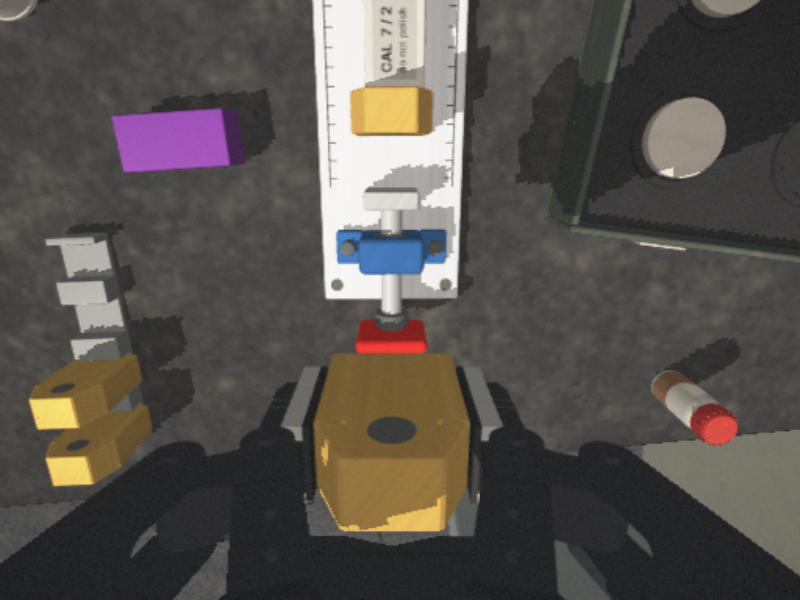

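play_rows:
  targets:
    - [[0,0,0],[0.751,0.01,0],1]
    - [[0,0,0],[0.751,0.01,0],1]
    - [[0,0,0],[0.751,0.01,0],1]
    - [[0,0,0],[0,0,0],1]
    - [[0,0,0],[0,0,0.6],1]
    - [[0,0,0],[0,0,0.7],1]
    - [[0,0,0],[0,0,0],1]
    - [[0,0,0],[0,0,0],1]

```text
t: 21.1
tool_pos: [576.2, 149.7, 130.5]
tcp_rot: [0.0, 0.998, -0.055, -0.0]
contact_force: [-0.5, 0.7, -0.1]
grip_width: 0.465
grip_force: 30.6
```

play_rows:
  targets:
    - [[0,0,0],[0,0.02,0.7],1]
    - [[0,0,0],[0,0,0.7],1]
    - [[0,0,0],[0,0,0.7],1]
    - [[0,0,0],[0,0,0.6],1]
    - [[0,0,0],[0,0,0.4],1]
    - [[0,0,0],[0,0,0],1]
    - [[0,0,0],[0,0,0],1]
    - [[0,0,0],[0,0,0],1]

```text
t: 21.9
tool_pos: [577.2, 148.8, 38.3]
tcp_rot: [-0.0, 0.998, -0.056, 0.001]
contact_force: [-0.7, -0.5, -0.9]
grip_width: 0.465
grip_force: 30.6
```

play_rows:
  targets:
    - [[0,0,0],[0,0,0.2],1]
    - [[0,0,0],[0,0,0.15],1]
    - [[0,0,0],[0,0,0.1],1]
    - [[0,0,0],[0,0,0],1]
    - [[0,0,0],[0,0,0],-1]
    - [[0,0,0],[0,0,0],-1]
    - [[0,0,0],[0,0,0],-1]
    - [[0,0,0],[0,0,0],-1]

```text
t: 22.7
tool_pos: [576.5, 148.6, 23.7]
tcp_rot: [0.0, 0.998, -0.056, -0.0]
contact_force: [0.1, -0.0, 0.6]
grip_width: 1.0
grip_force: 0.0
```

play_rows:
  targets:
    - [[0,0,0],[0,0,-0.4],-1]
    - [[0,0,0],[0,0,-0.8],-1]
    - [[0,0,0],[0,0,-1],-1]
    - [[0,0,0],[0,0,-1],-1]
    - [[0,0,0],[0,0,-0.8],-1]
    - [[0,0,0],[0,0,0],-1]
    - [[0,0,0],[-0.5,0,0],-1]
    - [[0,0,0],[-0.8,0,0],-1]

```text
t: 23.5
tool_pos: [537.8, 152.7, 143.8]
tcp_rot: [0.0, 0.998, -0.056, 0.0]
contact_force: [-0.6, -0.1, 0.2]
grip_width: 1.0
grip_force: 0.0
```

play_rows:
  targets:
    - [[0,0,0],[-1,0,0],1]
    - [[0,0,0],[-1,0,0],1]
    - [[0,0,0],[-1,0,0],1]
    - [[0,0,0],[-0.5,0,0],1]
    - [[0,0,0],[0,0,0],1]
    - [[0,0,0],[0,0,0],1]
    - [[0,0,0],[0,0,0],1]
    - [[0,0,0],[0,0,0],1]

```text
t: 24.3
tool_pos: [434.0, 164.5, 143.6]
tcp_rot: [0.0, 0.998, -0.056, -0.0]
contact_force: [1.4, 0.4, -0.4]
grip_width: -0.0
grip_force: 0.0
```

```bash
python3 - <<'E'
from h import *
shot('wrist','w5');s=arm.sense();print(s['tool_pos'],s['grip_width'])
a=cv2.imread('pics/w5.png')
cv2.imwrite('pics/w5b.png',cv2.resize(a,(800,600)))
E
```

```text
[433.87797861 164.53269635 143.57344013] 0.0032487195659394665
```

View pics/w5b.png

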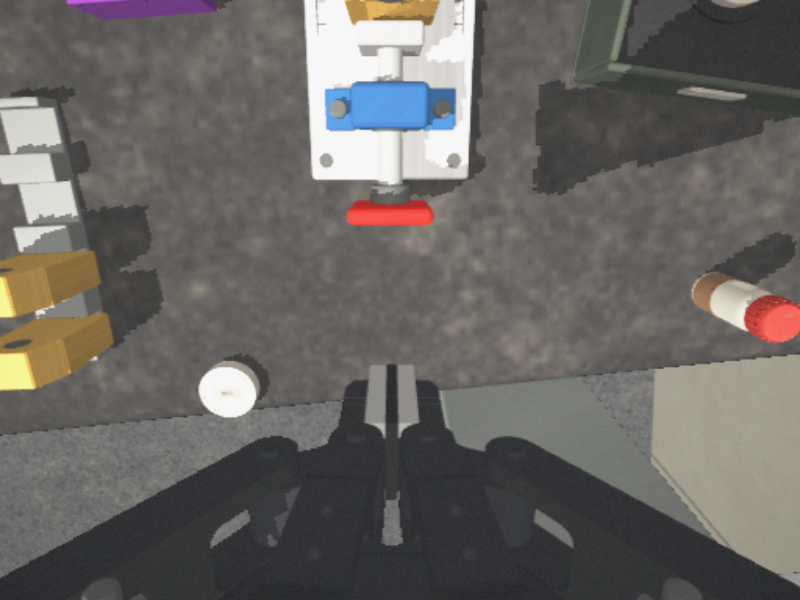

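The second plate stands in front of the jaw at (390,10), and the plunger is out with the fingers centred on the red plate. I'll lower and advance.

play_rows:
  targets:
    - [[0,0,0],[0,0,1],1]
    - [[0,0,0],[0,0,1],1]
    - [[0,0,0],[0,0,1],1]
    - [[0,0,0],[0,0,0.75],1]
    - [[0,0,0],[0.4,0,0],1]
    - [[0,0,0],[0.4,0,0],1]
    - [[0,0,0],[0.1,0,0],1]
    - [[0,0,0],[0,0,0],1]

```text
t: 25.15
tool_pos: [461.5, 161.7, 32.1]
tcp_rot: [-0.0, 0.998, -0.056, 0.001]
contact_force: [0.1, -0.0, -0.3]
grip_width: -0.0
grip_force: 0.0
```

play_rows:
  targets:
    - [[0,0,0],[0.07,0,0],1]
    - [[0,0,0],[0.07,0,0],1]
    - [[0,0,0],[0.07,0,0],1]
    - [[0,0,0],[0.07,0,0],1]
    - [[0,0,0],[0,0,0],1]
    - [[0,0,0],[0,0,0],1]
    - [[0,0,0],[0,0,0],1]
    - [[0,0,0],[0,0,0],1]

```text
t: 25.95
tool_pos: [468.5, 160.8, 31.2]
tcp_rot: [0.0, 0.998, -0.056, -0.0]
contact_force: [-1.7, -0.1, 0.8]
grip_width: -0.004
grip_force: 0.7
```

play_rows:
  targets:
    - [[0,0,0],[0.05,0,0],1]
    - [[0,0,0],[0.05,0,0],1]
    - [[0,0,0],[0.05,0,0],1]
    - [[0,0,0],[0,0,0],1]
    - [[0,0,0],[0,0,0],1]
    - [[0,0,0],[0,0,0],1]
    - [[0,0,0],[0,0,0],1]
    - [[0,0,0],[0,0,0],1]

```text
t: 26.75
tool_pos: [473.0, 160.2, 31.1]
tcp_rot: [0.0, 0.998, -0.056, -0.0]
contact_force: [-1.4, 1.7, -0.9]
grip_width: -0.002
grip_force: 0.8
```

play_rows:
  targets:
    - [[0,0,0],[0.04,0,0],1]
    - [[0,0,0],[0.04,0,0],1]
    - [[0,0,0],[0,0,0],1]
    - [[0,0,0],[0,0,0],1]
    - [[0,0,0],[0,0,0],1]
    - [[0,0,0],[0,0,0],1]
    - [[0,0,0],[0,0,0],1]
    - [[0,0,0],[0,0,0],1]

```text
t: 27.55
tool_pos: [473.1, 160.2, 30.8]
tcp_rot: [0.0, 0.998, -0.055, -0.002]
contact_force: [-17.3, 1.7, 11.7]
grip_width: -0.001
grip_force: 8.9
```

```bash
python3 - <<'E'
from h import *
shot('scene','s2');s=arm.sense();print(s['tool_pos'],s['contact_force'])
tops('s2',66,80,(560,640,110,180))
a=cv2.imread('pics/s2.png')
cv2.imwrite('pics/s2b.png',cv2.resize(a[200:335,185:350],None,fx=4.8,fy=4.4,interpolation=cv2.INTER_CUBIC))
E
```

```text
[473.11637783 160.1660552   30.85063009] [-18.24246516   1.849438    11.70830172]
163 [592.3 148.6] [29.6 39.8] 87.5 70.9 [572.5 133.3] [612.4 163.8]
```

View pics/s2b.png

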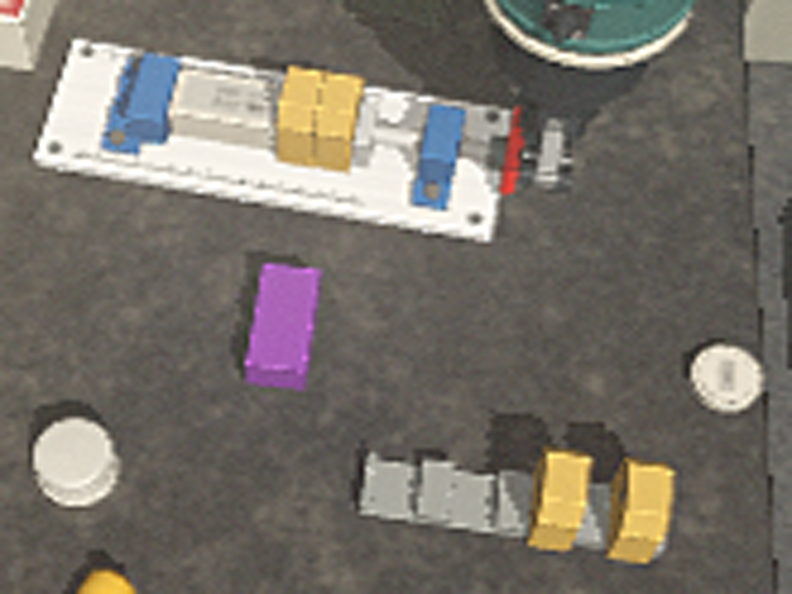

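The picture shows both plates flush between block (175–275) and jaw (360), upright, with a steady 18 N push. I'll hand it in.

```bash
python3 -c "
from rig import arm
print(arm.close_job())"
```

```text
the job is handed in; nothing more can be done
None
```

I handed the job in at about 28 s. I stroked the plunger to its stop with the gap empty and let it spring back. Two spacers now stand upright between jaw and block, clamped by an 18 N push about 10 mm into the 26 mm stroke, and I saw no sign that the cup, vial or disc moved; the hand-in gave no verdict.

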